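# Hold the pink wheel's hub under the bedding press

## Robot

A 6-joint arm with a two-finger parallel gripper is mounted at the origin on the work surface; the furniture and walls round the work are solid. World frame = base frame: x ahead of the robot, y to its left, z up, the work surface at z = 0. Lengths are in mm, angles in degrees, forces in N, time in s.
With the tool pointing down it reaches from about 350 to 850 mm from the base axis. Payload 8.1 kg.
Tool frame: the origin (TCP) lies at the very end of the fingers, on their centre line; the grasp point (between the pads) lies 19 mm behind it; z points along the fingers, y is the line along which they close (so a half turn about z gives the same grasp; the last joint's range is limited). The gripper opens to 85 mm and grips with 20 to 120 N. Pads are 22 mm wide; open, the fingers measure 114 mm over their backs; the gripper's body (76 mm by 85 mm) begins 54 mm behind the grasp point. The pads swing forward as they close: fully open they stand 13 mm farther back than shut.
Start: joints at [60.424, 7.471, 85.268, -0, 87.261, -4.893], TCP at [250.539, 545.193, 231.292] pointing down, gripper open.
Joint ranges: [-169.43, 169.43], [-51.17, 129.36], [1.28, 143.12], [-76.62, 256.62], [0, 156.53], [-152.29, 152.29]. Speed limits (degrees/s): [136.94, 136.94, 159.86, 180, 180, 180].

## Interface

Orientations are given as [roll, pitch, yaw] about the fixed x, y, z axes, in that order (R = Rz(yaw) Ry(pitch) Rx(roll)).
In Python, from bench import sense, eyes, job, models gives the robot as it stands. The module is installed in compiled form; this text tells all that it offers.
- The arm moves only by the tool apply_moves, never from a script. Its argument "rows" is a list of rows, each a list of 6 numbers: the shift along the tool's x, y, z in mm, then the turn, a rotation vector about the tool's x, y, z in rad. In form: [[dx, dy, dz, rx, ry, rz], ...]. A call has exactly 5 rows; each row shifts and turns the commanded pose from where the row before left it, along the tool's axes as they then stand; what a row does not reach is not made up. A row lasts 1/8 s, in which the tool goes at most 62.5 mm and 10.7 degrees, less where a joint would pass 70% of its speed; a pose out of reach is approached as far as the arm can. A call is refused whole if a number of a shift passes 62.5 or a number of a turn 0.188, either way. A call with a gripper value outside its range is refused whole. "fingers" is the finger opening in mm, from 0 to 85.4, set as the call begins (left out, the last holds). The fingers move at their own pace and stop on an object; "grip_force" is the grip in N (left out, the last holds). Time passes only in rows, so rows that do not move let the fingers close, or fill a call up. It gives the time, the measured TCP pose, the force, the opening and the grip force at its end, in the units of the state.
- sense(): the state, without advancing time (a new reading comes with each control period).
- eyes.snapshot(name): name is "side" or "top" or "wrist"; returns (picture, depth): 400x640x3 uint8, red, green, blue; 400x640 float32, mm along the optical axis (not along the pixel's ray), 0 where there is no reading.
- eyes.get_calibration(name): a dict with "intrinsics" (3x3 intrinsics, pixels), "R" (3x3) and "t" (3): a world point X has camera coordinates R X + t; the wrist camera has in their place "mount" (4x4, takes a point from camera to tool coordinates, whose origin is the TCP and whose axes are the flange's). Camera axes: x right, y down, z forward; pixel columns grow to the right and rows downward; lengths in mm; the calibration is good to about 2 mm. A picture is of the moment at which its call begins: read the wrist's pose just before it. get_calibration takes no time and is no camera call.
- job.hand_in(): hands the job in; it is judged then, once.
Trained networks look in the newest picture that a camera, given by its name, has taken for a name from the list of things; names that differ only in an ending like _2 or _b are one class to them, and where a whole thing is asked for, a point or a joint stands for the part that bears it (a point fixed in the world has none). Each returns a list of dicts, best first, with "confidence" (0 to 1); they miss things now and then, are a little off and sometimes report something else, mostly with a low value. They report only what shows in the picture. A call takes as long as a camera call. They do not tell look-alikes from the thing itself.
- models.boxes_of(name, camera): "xyz" ([x, y, z] in mm, in world coordinates, good to about 4 mm: the middle of the surface that is visible of it).
- models.cut_out(name, camera): "pixels" (400x640 bool, what is visible of it).
- models.place_of(name, camera): "xyz" ([x, y, z] in mm, in world coordinates, good to about 4 mm: a listed point, or the origin of a listed thing).
The state is a dict: "time": time; "joint_pos": joint angles; "qd": joint speeds; "joint_efforts": joint torques, N m; "tool_pos": TCP position; "tcp_rot": TCP orientation; "ft_force": force on the tool from outside, world axes, zero at the start; "wrist_torque": the same for the moment, N m; "finger_gap": finger opening in mm; "grip_force": force on a finger pad.
Only numpy, scipy, OpenCV 4.12 (cv2) and the standard library are available. Lean on these libraries where they do the work, as an engineer would, in place of code of your own. Each camera call takes 0.05 s, during which the arm holds its last target. There are 200 camera calls.

## Task

Bed down the label on the hub of the pink grinding wheel: with the press foot still up, slide the yellow press head along its rails to the stop over the pink wheel (it can lie at either end). Then push the black knob down until the foot presses on the wheel and the sleeve's lower edge stands within the green band on the foot's stem, and finish while you still hold it there, keeping the pressure on. Never ram the foot's spring solid, leave both wheels in their seats, and leave everything else on the bench as it is.

Things in the scene. Friction and masses are not known exactly. Their poses are not given: they have to be found in the camera images.
- press_stand: Grey base plate of the press, fixed to the bench, 280 x 180 mm, its top 20 mm above the bench. Origin on the bench. Its x axis runs along the rails; the two wheel seats have their centres at x = -65 mm and x = +65 mm, y = +20 mm. The two steel rails (up to 119 mm above the bench) with their blue end posts (128 mm tall) stand along the side y = -75 mm.
- head_slide (a joint): Position of the yellow press head along the rails (m), positive along the stand's x axis. The stops are at -0.065 and +0.065; at a stop the foot is centred over that end's seat. Friction (about 2.5 N) holds the head where it is left; hold the knob and move it sideways.
- head_mark (a point): Centre of the top of the head's bush, on the knob's axis, 126 mm above the bench; moves with the head only. The yellow head is 54 mm wide along the rails, its arm 40 mm wide, at most 130 mm above the bench.
- press_knob (a joint): How far the knob is pushed down (m), 0 = up, 0.035 = end of travel. A spring returns it: about 3 N (net of weight) at the start plus 100 N/m. The foot goes down with it and meets the pink wheel at about 0.014; the green band then lies between about 0.019 and 0.025. Holding there takes about 11 to 15 N in all.
- knob_top (a point): Centre of the top of the black round knob; knob 37 mm in diameter, 32 mm tall (straight sides from 5 to 26 mm below the top). Its top stands 185 mm above the bench when up; its underside is 27 mm above the head's bush.
- press_foot (a joint): How far the foot is pushed up into the sleeve against the load spring (m): 0 = hanging free, 0.018 = spring solid. Load spring about 2.5 N plus 600 N/m. The stem is steel, then a 6 mm green band, then red next to the foot: the sleeve's lower edge is within the green band from 0.005 to 0.011, in the red beyond.
- foot_face (a point): Centre of the lower face of the black round foot, 36 mm in diameter and 8 mm thick; 50 mm above the bench when the knob is up. The sleeve's lower edge is 20 mm above the foot's top when it hangs free.
- pink_wheel: Pink grinding wheel, 104 mm in diameter, the pressed face 16 mm above its underside, lying flat and loose in one of the two seats between four low dowels. Origin at the centre of its underside, 20 mm above the bench.
- pink_top (a point): Centre of the pink wheel's hub on the pressed face, 36 mm above the bench.
- white_wheel: White grinding wheel, 92 mm in diameter, 12 mm thick, lying in the other seat; not to be pressed. Origin at the centre of its underside.
- aerosol: Bystander: tall aerosol can with a green cap, 59 mm across, 225 mm tall, at the back; loose, to be left alone. Origin at the centre of its underside.
- bottle: Bystander: bottle with white cap, 50 x 84 x 206 mm, at the back; loose, to be left alone. Origin at the centre of its underside.
- jar: Bystander: jar with a red lid, 92 mm across, 176 mm tall, at the back left; loose, to be left alone. Origin at the centre of its underside.
- mallet: Bystander: rubber mallet with wooden handle, 85 x 244 x 48 mm, lying near the robot; loose, to be left alone. Origin at the centre of its underside.
- tape: Bystander: roll of beige tape, 104 mm across, 25 mm high, lying left of the blue vice; loose, to be left alone. Origin at the centre of its underside.
- honing_stone: Bystander: green honing stone, 25 x 100 x 12 mm, lying at the right side; loose, to be left alone. Origin at the centre of its underside.
Things that resemble listed ones, but are neither listed nor needed, are in the scene too. Several things have the shape of the pink_wheel; the one meant has the colours described above.

How it is judged (in metres and radians):
On the way:
1. the press head stands at the stop over the pink wheel (foot centred within 10 mm of its hub), the knob not yet pushed down more than 11 mm (horizontal distance between foot_face and pink_top below 0.01 m and value of joint press_knob below 0.011 m), for 0.2 s.
At the end, for the whole second after the job is handed in: The foot rests on the pink wheel, within 10 mm of its hub's centre and 5 mm of its face's height, and is pushed up into the sleeve 4.5 to 11.5 mm (sleeve edge in the green band), held there by the robot; the pink wheel is within 8 mm and the white wheel within 12 mm of where it lay (horizontal distance between foot_face and pink_top below 0.01 m and value of joint press_foot between 0.0045 and 0.0115 m and height (world z) of foot_face between 0.031 and 0.041 m and distance of pink_wheel from where it was at the start of the episode below 0.008 m and distance of white_wheel from where it was at the start of the episode below 0.012 m); the arm keeps its last pose, push and grip.
It fails at once if the foot's load spring is rammed solid (pushed in more than 16.5 mm) (value of joint press_foot above 0.0165 m).
It fails at once if a wheel leaves its seat (moves more than 20 mm) (distance of any of pink_wheel, white_wheel from where it was at the start of the episode above 0.02 m).
It fails at once if a bystander is shifted by more than 30 mm or knocked over (distance of any of aerosol, bottle, jar, mallet, tape, honing_stone from where it was at the start of the episode above 0.03 m or angle between any of aerosol, bottle, jar's own z axis and vertical above 0.5 rad).
It also fails if it takes over 32 s, if anything falls off the work surface, if the arm or the gripper's body presses on something with over 40 N, if the wrist force passes 120 N, or if a joint passes its speed limit or range.

## Working session

There is one attempt and no reset: what is moved stays moved. The work goes in short steps, Python scripts to look and compute and a tool call to move; the robot and the scene stay as the last step left them, time stands still between calls to the robot, and variables do not carry over. Pictures are saved under pics/ and viewed, at most 10 in all, crops included, and the job is handed in when it is done.

Besides the shell and the picture viewer there is one more tool, called after "Request:" in YAML: its name, and indented under it one key for each argument. apply_moves: Moves the arm, as the interface text tells. Its arguments: {"type":"object","properties":{"rows":{"type":"array"},"fingers":{"type":"number"},"grip_force":{"type":"number"}},"required":["rows"]}

```bash
mkdir -p pics; python3 - <<'E'
from bench import sense, eyes, job, models
import cv2,numpy as np
s=sense();print(s['time'],s['tool_pos'],s['tcp_rot'],s['ft_force'])
ims=[]
for c in ['side','top']:
    p,d=eyes.snapshot(c);cv2.imwrite(f'pics/{c}0.png',p[:,:,::-1])
    for n in ['press_stand','knob_top','head_mark','foot_face','pink_top','pink_wheel','white_wheel']:
        print(c,n,[(np.round(r['xyz']).tolist(),round(r['confidence'],2)) for r in models.place_of(n,c)][:4])
E
```

```text
0.0 [250.27782069 544.69604653 230.25633663] [-1.79894807e+02 -7.23360675e-03  1.55316079e+02] [ 0.58676443 -0.62654274  0.30659878]
side press_stand [([521.0, -127.0, 1.0], 0.65)]
side knob_top [([537.0, -111.0, 188.0], 0.6), ([590.0, 293.0, -0.0], 0.36)]
side head_mark [([535.0, -109.0, 126.0], 0.76)]
side foot_face [([534.0, -108.0, 48.0], 0.55)]
side pink_top [([458.0, -100.0, 37.0], 0.86), ([272.0, -221.0, 15.0], 0.71)]
side pink_wheel [([274.0, -223.0, -1.0], 0.73), ([458.0, -101.0, 20.0], 0.61)]
side white_wheel [([587.0, -118.0, 23.0], 0.4)]
top press_stand [([521.0, -126.0, 1.0], 0.93)]
top knob_top [([534.0, -113.0, 185.0], 0.61), ([457.0, -98.0, 19.0], 0.31)]
top head_mark [([535.0, -111.0, 126.0], 0.91)]
top foot_face []
top pink_top [([268.0, -229.0, 15.0], 0.78), ([457.0, -100.0, 36.0], 0.76), ([469.0, 254.0, 1.0], 0.22)]
top pink_wheel [([268.0, -222.0, 1.0], 0.92), ([458.0, -100.0, 35.0], 0.71), ([456.0, -99.0, 23.0], 0.57)]
top white_wheel [([584.0, -118.0, 20.0], 0.89)]
```

View pics/side0.png

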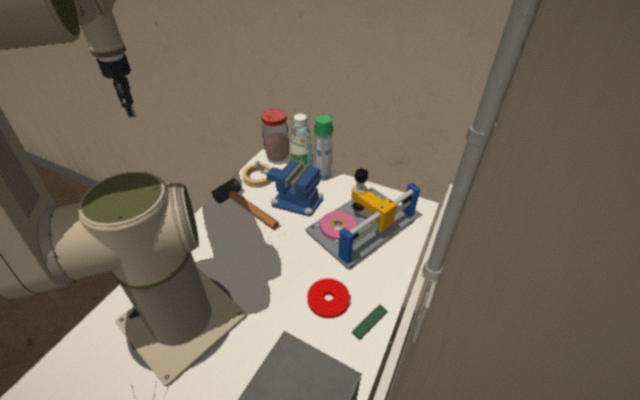

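View pics/top0.png

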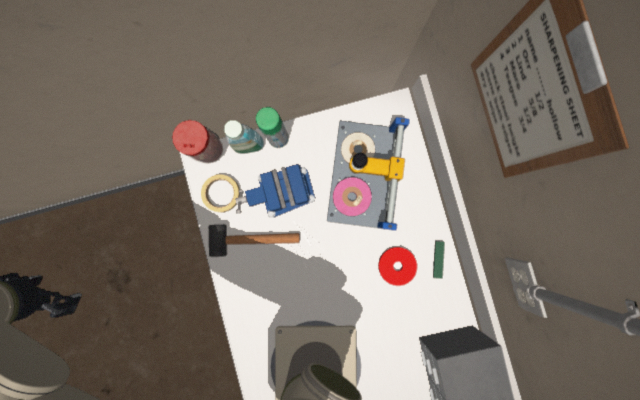

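The side view shows the pink wheel at about (338,225) and the knob at (361,176). In the top view the pink wheel is at (352,197) and the knob at (360,159). The red look-alike wheel lies apart from the stand. The stand's yaw is about -8°, and the head has to go about 78 mm towards the robot.

```bash
cat > plan.py <<'E'
from bench import sense
import numpy as np
from scipy.spatial.transform import Rotation as R
def plan(goal,yaw,n):
    s=sense();p=np.array(s['tool_pos']);r=R.from_euler('xyz',s['tcp_rot'],degrees=True)
    g=R.from_euler('xyz',[180,0,yaw],degrees=True)
    w=(r.inv()*g).as_rotvec();step=(np.array(goal)-p)/n
    for k in range(n):
        rk=r*R.from_rotvec(w*k/n)
        print(np.r_[np.round(rk.inv().apply(step),1),np.round(w/n,4)].tolist())
E
python3 -c "
from plan import *
plan([535,-111,270],82,15)"
```

```text
[-35.5, -31.8, -2.6, 0.0, -0.0, 0.0853]
[-38.1, -28.7, -2.6, 0.0, -0.0, 0.0853]
[-40.4, -25.3, -2.6, 0.0, -0.0, 0.0853]
[-42.4, -21.8, -2.6, 0.0, -0.0, 0.0853]
[-44.1, -18.1, -2.6, 0.0, -0.0, 0.0853]
[-45.5, -14.3, -2.6, 0.0, -0.0, 0.0853]
[-46.5, -10.4, -2.6, 0.0, -0.0, 0.0853]
[-47.3, -6.4, -2.6, 0.0, -0.0, 0.0853]
[-47.6, -2.3, -2.6, 0.0, -0.0, 0.0853]
[-47.6, 1.8, -2.6, 0.0, -0.0, 0.0853]
[-47.3, 5.8, -2.6, 0.0, -0.0, 0.0853]
[-46.7, 9.8, -2.6, 0.0, -0.0, 0.0853]
[-45.7, 13.8, -2.6, 0.0, -0.0, 0.0853]
[-44.3, 17.6, -2.6, 0.0, -0.0, 0.0853]
[-42.7, 21.3, -2.6, 0.0, -0.0, 0.0853]
```

Request:
apply_moves:
  rows:
    - [-35.5,-31.8,-8,0,0,0.0853]
    - [-38.1,-28.7,-8,0,0,0.0853]
    - [-40.4,-25.3,-8,0,0,0.0853]
    - [-42.4,-21.8,-8,0,0,0.0853]
    - [-44.1,-18.1,-8,0,0,0.0853]
  fingers: 85

```text
time: 1.42
tool_pos: [345.9, 325.1, 271.7]
tcp_rot: [180.0, 0.0, 130.7]
ft_force: [0.3, 1.1, -0.0]
finger_gap: 84.9
grip_force: 0.0
```

Request:
apply_moves:
  rows:
    - [-45.5,-14.3,0,0,0,0.0853]
    - [-46.5,-10.4,0,0,0,0.0853]
    - [-47.3,-6.4,0,0,0,0.0853]
    - [-47.6,-2.3,0,0,0,0.0853]
    - [-47.6,1.8,0,0,0,0.0853]

```text
time: 2.05
tool_pos: [440.7, 106.3, 271.6]
tcp_rot: [180.0, 0.0, 106.3]
ft_force: [-0.1, 0.5, -0.3]
finger_gap: 85.0
grip_force: 0.0
```

Request:
apply_moves:
  rows:
    - [-47.3,5.8,0,0,0,0.0853]
    - [-46.7,9.8,0,0,0,0.0853]
    - [-45.7,13.8,0,0,0,0.0853]
    - [-44.3,17.6,0,0,0,0.0853]
    - [-42.7,21.3,0,0,0,0.0853]

```text
time: 2.68
tool_pos: [535.6, -112.6, 271.5]
tcp_rot: [180.0, -0.0, 81.8]
ft_force: [0.9, 0.9, 0.0]
finger_gap: 85.3
grip_force: 0.0
```

```bash
python3 - <<'E'
from bench import sense, eyes, models
import cv2,numpy as np
from plan import plan
s=sense();print(s['time'],s['tool_pos'],s['tcp_rot'],s['ft_force'])
p,d=eyes.snapshot('wrist');cv2.imwrite('pics/w1.png',p[:,:,::-1])
for n in ['press_stand','knob_top','head_mark','pink_top','white_wheel']:
    print(n,[(np.round(r['xyz'],1).tolist(),round(r['confidence'],2)) for r in models.place_of(n,'wrist')][:3])
E
```

```text
2.675 [ 535.58576307 -112.59344235  271.50270417] [ 1.79965745e+02 -3.32208384e-03  8.18361913e+01] [0.90753607 0.92311853 0.0162602 ]
press_stand []
knob_top []
head_mark [([533.4, -109.6, 124.9], 0.97)]
pink_top [([266.9, -225.8, 15.8], 0.73), ([456.7, -99.4, 38.1], 0.55)]
white_wheel [([583.5, -114.2, 20.6], 0.74)]
```

View pics/w1.png

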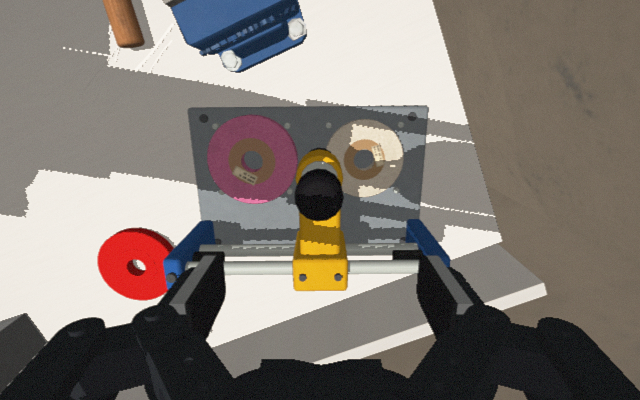

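The wrist view shows the knob at (319,194), centred between the fingers. The rails lie level in the picture, so the yaw fits. The pink wheel is on the left at (252,160).

Request:
apply_moves:
  rows:
    - [2,-1.5,30,0,0,0]
    - [0,0,30,0,0,0]
    - [0,0,30,0,0,0]
    - [0,0,20,0,0,0]
    - [0,0,6,0,0,0]

```text
time: 3.6
tool_pos: [533.1, -107.9, 154.2]
tcp_rot: [-179.9, -0.0, 82.1]
ft_force: [0.1, -0.2, 0.6]
finger_gap: 84.7
grip_force: 0.0
```

Request:
apply_moves:
  rows:
    - [0,0,0,0,0,0]
    - [0,0,0,0,0,0]
    - [0,0,0,0,0,0]
    - [0,0,0,0,0,0]
    - [0,0,0,0,0,0]
  fingers: 25
  grip_force: 60

```text
time: 4.22
tool_pos: [534.6, -109.1, 156.1]
tcp_rot: [179.9, 0.0, 82.0]
ft_force: [1.4, -0.1, 2.5]
finger_gap: 34.5
grip_force: 59.4
```

```bash
python3 - <<'E'
from bench import sense, eyes, models
import cv2,numpy as np
s=sense();print(s['time'],s['tool_pos'],s['tcp_rot'],s['ft_force'],s['finger_gap'],s['grip_force'])
p,d=eyes.snapshot('wrist');cv2.imwrite('pics/w2.png',p[:,:,::-1])
for n in ['head_mark','pink_top','white_wheel']:
    print(n,[(np.round(r['xyz'],1).tolist(),round(r['confidence'],2)) for r in models.place_of(n,'wrist')][:3])
E
```

```text
4.225 [ 534.56402059 -109.05923147  156.13117167] [1.79893573e+02 1.46753519e-02 8.20024178e+01] [ 1.4251311  -0.11993259  2.45756356] 34.47634454960375 59.36532424762845
head_mark [([532.5, -107.5, 127.5], 0.59)]
pink_top [([266.8, -225.9, 12.9], 0.76), ([458.4, -100.0, 37.6], 0.58)]
white_wheel [([583.3, -115.5, 21.8], 0.74), ([456.1, -99.0, 41.6], 0.64)]
```

View pics/w2.png

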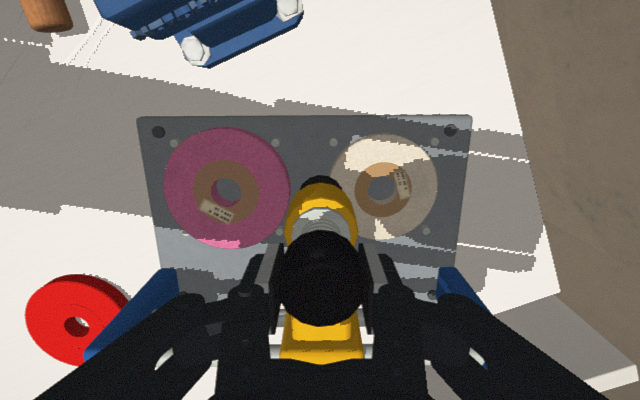

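The wrist view shows the fingers on both sides of the knob, which is centred at (319,278). Next I slide the head toward the pink wheel, along tool -y.

Request:
apply_moves:
  rows:
    - [0,-8,0,0,0,0]
    - [0,-14,0,0,0,0]
    - [0,-16,0,0,0,0]
    - [0,-16,0,0,0,0]
    - [0,-10,0,0,0,0]

```text
time: 5.05
tool_pos: [469.8, -100.3, 155.4]
tcp_rot: [180.0, 0.1, 82.0]
ft_force: [3.7, -3.3, 2.9]
finger_gap: 34.6
grip_force: 59.8
```

Request:
apply_moves:
  rows:
    - [0,-5,0,0,0,0]
    - [0,-3,0,0,0,0]
    - [0,-2,0,0,0,0]
    - [0,0,0,0,0,0]
    - [0,0,0,0,0,0]

```text
time: 5.68
tool_pos: [460.5, -99.0, 155.2]
tcp_rot: [-180.0, 0.0, 82.0]
ft_force: [1.6, -4.9, 2.7]
finger_gap: 34.2
grip_force: 59.8
```

```bash
python3 - <<'E'
from bench import sense, eyes, models
import cv2,numpy as np
s=sense();print(s['time'],s['tool_pos'],s['tcp_rot'],s['ft_force'],s['finger_gap'],s['grip_force'])
for c in ['wrist','side','top']:
    p,d=eyes.snapshot(c);cv2.imwrite(f'pics/{c}3.png',p[:,:,::-1])
    for n in ['head_mark','foot_face','knob_top','pink_top']:
        print(c,n,[(np.round(r['xyz'],1).tolist(),round(r['confidence'],2)) for r in models.place_of(n,c)][:3])
E
```

```text
5.675 [460.45889994 -98.99712422 155.24968227] [-1.79980284e+02  4.61697841e-02  8.19924266e+01] [ 1.61181472 -4.8627826   2.6714586 ] 34.2140867753609 59.83890728093684
wrist head_mark [([461.8, -99.9, 128.0], 0.81)]
wrist foot_face [([460.1, -98.7, 44.9], 0.82)]
wrist knob_top [([464.2, -101.3, 186.1], 0.87)]
wrist pink_top [([268.6, -225.6, 14.4], 0.98)]
side head_mark []
side foot_face [([625.1, 101.3, -2.9], 0.46), ([463.3, -97.3, 44.0], 0.45)]
side knob_top [([460.8, -99.6, 181.2], 0.65)]
side pink_top [([268.4, -219.2, 18.5], 0.93), ([456.7, -101.0, 37.7], 0.66)]
top head_mark []
top foot_face []
top knob_top []
top pink_top [([266.8, -229.2, 15.8], 0.98), ([451.9, -98.0, 34.6], 0.64)]
```

View pics/wrist3.png

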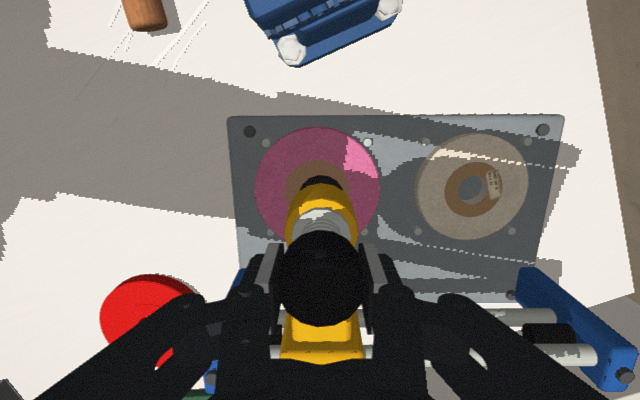

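The head moved with the gripper: the foot now lies over the pink hub at (318,180). I've felt no stop yet, so I creep on.

Request:
apply_moves:
  rows:
    - [0,-1,0,0,0,0]
    - [0,-1,0,0,0,0]
    - [0,-1,0,0,0,0]
    - [0,0,0,0,0,0]
    - [0,0,0,0,0,0]

```text
time: 7.05
tool_pos: [457.6, -98.6, 155.3]
tcp_rot: [-180.0, 0.0, 82.0]
ft_force: [1.7, -5.0, 3.7]
finger_gap: 34.8
grip_force: 59.8
```

Request:
apply_moves:
  rows:
    - [0,-1,0,0,0,0]
    - [0,-1,0,0,0,0]
    - [0,0,0,0,0,0]
    - [0,0,0,0,0,0]
    - [0,0,0,0,0,0]

```text
time: 7.68
tool_pos: [457.0, -98.5, 156.1]
tcp_rot: [179.8, 0.1, 82.0]
ft_force: [5.8, -4.9, 2.6]
finger_gap: 34.7
grip_force: 59.9
```

The stop is met: x force has risen to 5.8 N at x=457, right at the hub. The knob is still up. Now I press.

Request:
apply_moves:
  rows:
    - [0,0,2,0,0,0]
    - [0,0,3,0,0,0]
    - [0,0,3,0,0,0]
    - [0,0,3,0,0,0]
    - [0,0,1,0,0,0]

```text
time: 8.3
tool_pos: [457.0, -98.5, 144.1]
tcp_rot: [179.8, 0.1, 82.0]
ft_force: [5.3, -5.5, 4.6]
finger_gap: 34.8
grip_force: 60.0
```

Request:
apply_moves:
  rows:
    - [0,0,2,0,0,0]
    - [0,0,2,0,0,0]
    - [0,0,2,0,0,0]
    - [0,0,1,0,0,0]
    - [0,0,0,0,0,0]

```text
time: 8.93
tool_pos: [457.1, -98.5, 137.9]
tcp_rot: [179.8, 0.1, 82.0]
ft_force: [2.5, -4.2, 10.6]
finger_gap: 34.5
grip_force: 60.6
```

Request:
apply_moves:
  rows:
    - [0,0,1.5,0,0,0]
    - [0,0,1.5,0,0,0]
    - [0,0,0.5,0,0,0]
    - [0,0,0,0,0,0]
    - [0,0,0,0,0,0]

```text
time: 9.55
tool_pos: [457.1, -98.6, 134.7]
tcp_rot: [179.8, 0.1, 82.0]
ft_force: [0.7, -3.1, 13.5]
finger_gap: 34.9
grip_force: 60.8
```

```bash
python3 - <<'E'
from bench import sense, eyes, models
import cv2,numpy as np
p,d=eyes.snapshot('wrist')
for c in ['side','wrist']:
    p,d=eyes.snapshot(c)
    for n in ['foot_face','knob_top','head_mark','white_wheel','pink_top']:
        print(c,n,[(np.round(r['xyz'],1).tolist(),round(r['confidence'],2)) for r in models.place_of(n,c)][:3])
    if c=='side': a=cv2.resize(p[150:270,290:450],(640,480),interpolation=cv2.INTER_CUBIC);cv2.imwrite('pics/s5.png',a[:,:,::-1])
s=sense();print(s['time'],s['tool_pos'],s['ft_force'],s['finger_gap'],s['grip_force'])
E
```

```text
side foot_face [([456.3, -98.6, 36.2], 0.59), ([585.6, -116.7, 22.5], 0.17)]
side knob_top [([460.7, -95.5, 160.5], 0.67)]
side head_mark [([456.6, -97.4, 125.9], 0.63)]
side white_wheel [([584.5, -114.7, 22.4], 0.71), ([280.1, -334.0, -1.5], 0.69), ([460.4, -98.5, 126.1], 0.46)]
side pink_top [([455.1, -102.3, 36.2], 0.85), ([271.0, -216.5, 15.4], 0.81)]
wrist foot_face [([453.6, -95.1, 36.1], 0.76)]
wrist knob_top [([457.4, -103.3, 160.8], 0.64)]
wrist head_mark [([453.7, -99.9, 126.8], 0.69)]
wrist white_wheel [([583.4, -117.4, 23.2], 0.77), ([461.1, -103.2, 162.8], 0.63)]
wrist pink_top []
10.2 [457.09125322 -98.56829508 134.74822707] [ 1.80452883 -4.13015225 13.0964997 ] 34.41117138070087 60.81079757306725
```

View pics/s5.png

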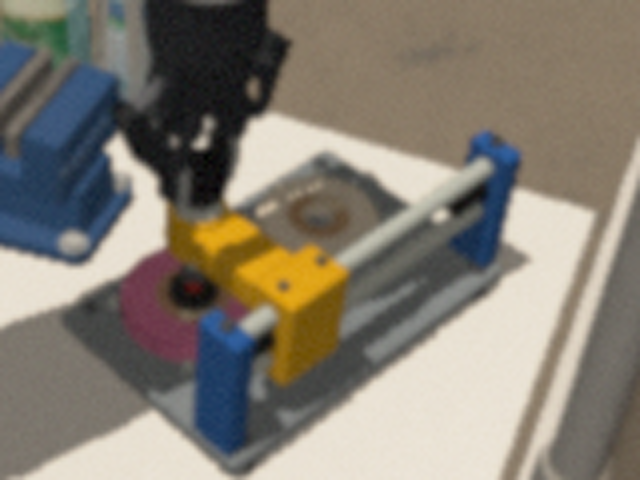

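The side crop shows the black foot on the pink hub at (193,290), with red stem showing above it. Force is 13.3 N, knob travel about 21–22 mm and foot height 36 mm. All of this fits mid-green-band, so I hand in.

```bash
python3 -c "
from bench import job
print(job.hand_in())"
```

```text
the job is handed in; nothing more can be done
None
```

I handed the job in with the head at the stop over the pink wheel and the foot held on its hub at about 13 N. From force and travel I estimate 7–9.5 mm of foot push, inside the green band; I did not see the band edge directly, and the hand-in returned no verdict.

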